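# Draw the scribing arm out along the seam to the red rider

### The arm

A 6-joint arm with a two-finger parallel gripper is mounted at the origin on the work surface. World frame = base frame: x ahead of the robot, y to its left, z up, the work surface at z = 0. Lengths are in m, angles in degrees, forces in N, time in s.
With the tool pointing down it reaches from about 0.375 to 0.9 m from the base axis. Payload 3.1 kg.
Tool frame: the origin (TCP) lies at the very end of the fingers, on their centre line; the grasp point (between the pads) lies behind it (bot.grip_depth is the z of the grasp point in the tool frame, in m); z points along the fingers, y is the direction in which the jaws open and shut (so a half turn about z gives the same grasp; the last joint's range is limited). The gripper opens to 87 mm and grips with 3 to 60 N. Pads are 19 mm wide; open, the fingers measure 117 mm over their backs; the gripper's body (75 mm by 190 mm) begins 51 mm behind the grasp point.
Start: joints at [56.465, 30.224, 82.088, -0, 67.689, -10.227], TCP at [0.247, 0.574, 0.197] pointing down, gripper open.
Joint ranges: [-176.69, 176.69], [-43.24, 126.21], [12.49, 139.97], [-82, 262], [0, 151.66], [-163.58, 163.58]. Speed limits (degrees/s): [159.86, 159.86, 180, 180, 180, 180].

### API

Orientations are given as a 3x3 rotation matrix whose columns are the frame's x, y, z axes.
In Python, from rig import bot, vision gives the robot as it stands. The module is installed in compiled form; this text tells all that it offers.
- The arm moves only by the shell command python3 -m jog 'ROWS'. ROWS is JSON, a list of rows, each a list of 3 entries, a list of its own where there are three numbers: the shift along the tool's x, y, z in mm, then the turn, a rotation vector about the tool's x, y, z in degrees, then the closure, from 0 (fully open) to 1 (shut). In form: [[[dx, dy, dz], [wx, wy, wz], fingers], ...]. A call has 1 to 12 rows; each row is the pose to reach, as a shift and turn from the pose commanded when the call began, along the tool's axes at that moment; what a row does not reach only later rows make up. A row lasts 1/12 s, in which the tool goes at most 41.7 mm and 7.16 degrees, less where a joint would pass 70% of its speed; a pose out of reach is approached as far as the arm can. A call with a gripper value outside its range is refused whole. The fingers move at their own pace and stop on an object; the grip force is fixed at half the most. Time passes only in rows, so rows that repeat a pose let the fingers close. It gives the time, the measured TCP pose, the force and the opening at its end, in the units of the state.
- bot.read_state(): the state, without advancing time (a new reading comes with each control period).
- vision.capture(name): name is "scene" or "top" or "wrist"; returns the picture (384x512x3 uint8, red, green, blue); there is no depth.
- vision.camera_info(name): a dict with "intrinsics" (3x3 intrinsics, pixels), "dist" ([k1, k2, p1, p2, k3] as OpenCV has them; the pictures are not rectified), "camera_from_world" (4x4, takes a point from world to camera coordinates); the wrist camera has in their place "mount" (4x4, takes a point from camera to tool coordinates, whose origin is the TCP and whose axes are the flange's). Camera axes: x right, y up, looking along -z (the intrinsics and any distortion apply to the point x, -y, -z); pixel columns grow to the right and rows downward; lengths in m; the calibration is good to about 2 mm. A picture is of the moment at which its call begins: read the wrist's pose just before it. camera_info takes no time and is no camera call.
- bot.hand_in(): hands the job in, once; it reports no verdict.
The state is a dict: "time_s": time; "joint_positions": joint angles; "qvel": joint speeds; "tau": joint torques, N m; "position": TCP position; "tcp_rot": TCP orientation; "force": force on the tool from outside, world axes, zero at the start; "moment": the same for the moment, N m; "opening": opening from 0.0 (shut) to 1.0 (fully open).
Only numpy, scipy, OpenCV 4.12 (cv2) and the standard library are available. Lean on these libraries where they do the work, as an engineer would, in place of code of your own. Each camera call takes 0.05 s, during which the arm holds its last target. There are 200 camera calls.

### The job

Squeeze the black handle of the telescoping scribing arm together with its red lock button to release the lock, then draw the arm out slowly and steadily (around 3 cm a second, never fast), so that the scriber runs along the seam of the clamped panel, until the orange pointer stands at the middle of the red rider on the rule. Do not run past the rider and do not let the arm spring back; finish still gripping the handle with the button squeezed in, holding the pointer at the rider. Leave the mallet, the plane and the wax tin alone.

Things in the scene. Friction and masses are not known exactly. Their poses are not given: they have to be found in the camera images.
- gauge: Fixed fixture: green sleeve (40 mm wide, top 64 mm above the bench); before it a clamped panel 20 mm thick, 200 mm wide, seam down its middle, and on it at y = -62 mm a rule, ticks every 10 mm. Origin on the bench under the sleeve's mouth; x = direction in which the arm extends, along the seam; y left of that, z up. Two holdfasts, 103 mm high, at x = 320 to 410 mm, y = +-60 mm.
- scribe_tube (a joint): How far the telescoping arm is drawn out along gauge +x, in m: 0 fully in (start), 0.18 end stop. A spring pulls it back with about 2.4 N at 0 and 4 N at 0.18, friction is about 1 N, so it runs back when let go. With the lock button out, a latch blocks it at 0.
- lock_button (a joint): How far the red button is pushed into the handle along gauge -y, in m: 0 out, 0.006 fully in. Its spring pushes back, 1.5 N at 0 and 5 N at 0.006. The arm is free when it is in by more than 0.0045; keep it fully in while drawing. Pinching the handle with 20 N or more pushes it fully in.
- grip (a point): Middle of the handle, to pinch from above, 84 mm above the bench, axes as the gauge's. Upright black block 30 mm long (x), from 56 to 108 mm high; its plain face is 15 mm to -y of this point; to +y the red button (26 mm long, 44 mm high) stands out to 21 mm, 15 mm when in: 36 mm wide, 30 mm squeezed. Parts beside and below stay under 56 mm, the brass scriber holder 48 mm ahead (+x) reaches 66 mm.
- pointer (a point): Tip region of the thin orange pointer (3 mm wide) which sticks out from the moving arm to the -y side, over the rule, 33 mm above the bench; same x along the gauge as the grip point, 61 mm to its -y side.
- scriber_tip (a point): Point of the steel scriber in its brass holder on the moving arm, 48 mm ahead of the grip point, 1 mm over the seam.
- rider: Red clip fixed on the rule, 10 mm long along the rule (x), 30 mm across (y), 4 mm high; origin at the middle of its underside, 23 mm above the bench; axes as the gauge's. It marks where the pointer must stop; the pointer passes 6 mm above it.
- mallet: Bystander: loose mallet lying on the bench, orange and black head 85 mm long, handle 210 mm; origin on the bench under the head; the handle points along its -x.
- plane: Bystander: loose small hand plane on the bench, 150 x 46 mm, 55 mm high; origin under its middle.
- wax_tin: Bystander: loose blue tin, 70 mm across, 40 mm high, on the bench; origin under its middle.

How it is judged (in metres and radians):
On the way, in this order (a step that is already met when the one before it is completed fails the run):
1. the lock button is squeezed in by a finger while the arm is still fully in (value of joint lock_button above 0.0045 m and value of joint scribe_tube below 0.006 m and contact force between the fingers and lock_button above 1 N), for 0.1 s.
2. the arm is being drawn out by its handle with the button squeezed in (value of joint lock_button above 0.0035 m and value of joint scribe_tube above 0.04 m and contact force between the fingers and lock_button above 1 N), for 0.1 s.
At the end, for the whole second after the job is handed in: The pointer stands within 5 mm of the rider's middle along the rule and at rest (under 10 mm/s), the button squeezed in by at least 3.5 mm with the fingers still pressing on button and handle (over 1 N), through the last second (x of pointer in the frame of rider between -0.005 and 0.005 m and velocity of joint scribe_tube between -0.01 and 0.01 m/s and value of joint lock_button above 0.0035 m and contact force between the fingers and lock_button above 1 N and contact force between the fingers and scribe_tube above 1 N); the arm keeps its last pose, push and grip.
It fails at once if the arm is drawn out faster than 100 mm/s (velocity of joint scribe_tube above 0.1 m/s).
It fails at once if the arm springs back faster than 100 mm/s (velocity of joint scribe_tube below -0.1 m/s).
It fails at once if the pointer runs more than 10 mm past the rider's middle (x of pointer in the frame of rider above 0.01 m).
It fails at once if the mallet, plane or tin is moved by more than 20 mm (distance of any of mallet, plane, wax_tin from where it was at the start of the episode above 0.02 m).
It also fails if it takes over 38 s, if anything falls off the work surface, if the arm or the gripper's body presses on something with over 40 N, if the wrist force passes 120 N, or if a joint passes its speed limit or range.

## Working session

There is one attempt and no reset: what is moved stays moved. The work goes in short steps, Python scripts to look and compute and a shell command to move; the robot and the scene stay as the last step left them, time stands still between calls to the robot, and variables do not carry over. Pictures are saved under pics/ and viewed, about 8 in all and at most 12, crops included, and the job is handed in when it is done.

```bash
mkdir -p pics
python3 - <<'E'
from rig import bot, vision
import cv2
s=bot.read_state();print(s["time_s"],s["position"],s["tcp_rot"],s["opening"],bot.grip_depth)
for n in("top","scene"):
    cv2.imwrite(f"pics/{n}0.png",vision.capture(n)[:,:,::-1])
    print(vision.camera_info(n))
print(vision.camera_info("wrist"))
E
```

```text
0.0 [0.24682262 0.57334411 0.1961889 ] [[-9.18400575e-01  3.95650085e-01 -1.18076802e-03]
 [ 3.95651667e-01  9.18398914e-01 -1.78694667e-03]
 [ 3.77410464e-04 -2.10830568e-03 -9.99997706e-01]] 1.0021322035181441 -0.0187
{'intrinsics': array([[470.53187398,   0.        , 257.62884075],
       [  0.        , 470.53187398, 192.46224138],
       [  0.        ,   0.        ,   1.        ]]), 'dist': array([-0.06793583,  0.        ,  0.        ,  0.        ,  0.        ]), 'camera_from_world': array([[-0.02552625, -0.99967198,  0.00208261, -0.0426264 ],
       [ 0.9867971 , -0.02486408,  0.16004144, -0.61414226],
       [-0.15993717,  0.00614037,  0.9871081 , -0.87654754],
       [ 0.        ,  0.        ,  0.        ,  1.        ]])}
{'intrinsics': array([[463.2680832 ,   0.        , 248.86812882],
       [  0.        , 463.2680832 , 191.25208324],
       [  0.        ,   0.        ,   1.        ]]), 'dist': array([-0.04742394,  0.        ,  0.        ,  0.        ,  0.        ]), 'camera_from_world': array([[-0.21722009,  0.97611009, -0.00495263,  0.19841028],
       [-0.82303615, -0.18042292,  0.53857132,  0.45073451],
       [ 0.52481133,  0.1210647 ,  0.84256537, -1.47337568],
       [ 0.        ,  0.        ,  0.        ,  1.        ]])}
{'intrinsics': array([[299.23056571,   0.        , 253.02230353],
       [  0.        , 299.23056571, 195.16444268],
       [  0.        ,   0.        ,   1.        ]]), 'dist': array([0.02170754, 0.        , 0.        , 0.        , 0.        ]), 'mount': array([[ 9.78835110e-04,  9.57806190e-01,  2.87413194e-01,
         7.99147601e-02],
       [ 9.99999518e-01, -9.60556313e-04, -2.04610840e-04,
         7.72025984e-04],
       [ 8.00990289e-05,  2.87413256e-01, -9.57806668e-01,
        -1.87753012e-01],
       [ 0.00000000e+00,  0.00000000e+00,  0.00000000e+00,
         1.00000000e+00]])}
```

View pics/top0.png

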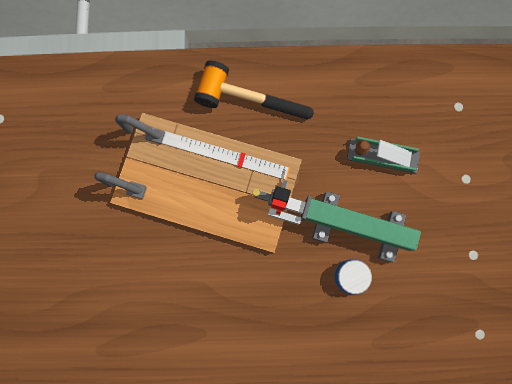

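View pics/scene0.png

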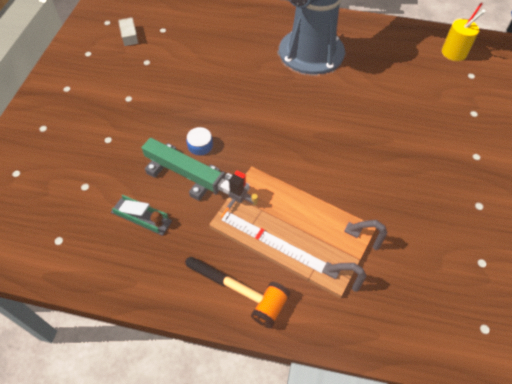

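The top view shows the sleeve running from (418,240) to (306,208), the handle at about (281,197) with its button at (280,204), and the rider at (241,160). I'll enlarge that area.

Run:
```python
import cv2
im=cv2.imread("pics/top0.png")[135:255,220:430]
cv2.imwrite("pics/top0c.png",cv2.resize(im,None,fx=3.8,fy=3.8,interpolation=cv2.INTER_CUBIC))
```

```text
(no output)
```

View pics/top0c.png

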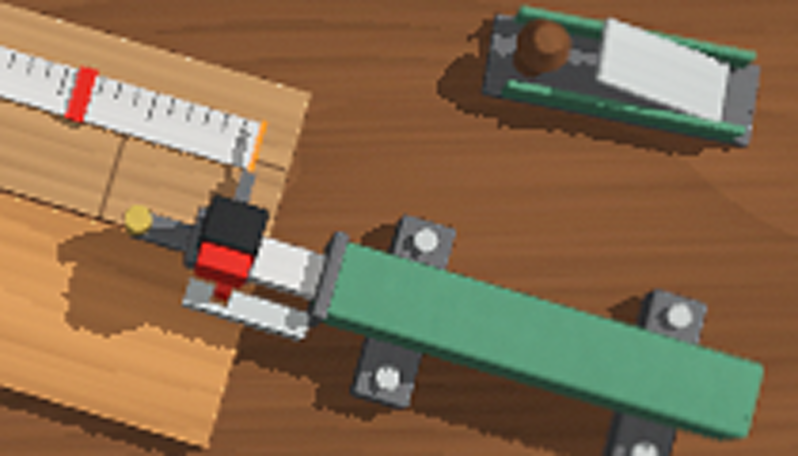

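```bash
cat > h.py <<'E'
import numpy as np, cv2
from rig import bot, vision
def cam(n,s=None):
    c=vision.camera_info(n)
    if n=="wrist":
        T=np.eye(4);T[:3,:3]=s["tcp_rot"];T[:3,3]=s["position"]
        M=T@c["mount"]
    else: M=np.linalg.inv(c["camera_from_world"])
    return c["intrinsics"],c["dist"],M
def ray(C,px,z):
    K,d,M=C
    p=cv2.undistortPoints(np.array([[px]],float),K,d)[0,0]
    v=M[:3,:3]@np.array([p[0],-p[1],-1]);o=M[:3,3]
    return o+v*(z-o[2])/v[2]
E
python3 - <<'E'
from h import *
C=cam("top")
P={}
for n,u,v,z in [("sl_m1",345,240,.064),("sl_m2",330,312,.064),("sl_f1",763,367,.064),("sl_f2",745,430,.064),("panR1",311,93,.02),("panR2",208,447,.02),("rider",82,95,.027),("ptr_tip",264,124,.033),("ptr",257,160,.033),("hA",215,197,.108),("hB",268,208,.108),("btA",195,268,.104),("btB",247,281,.104),("brass",138,219,.066)]:
    P[n]=ray(C,(220+(u+.5)/3.8-.5,135+(v+.5)/3.8-.5),z); print(n,P[n].round(4))
d=(P["sl_m1"]+P["sl_m2"]-P["sl_f1"]-P["sl_f2"])[:2]
e=(P["panR1"]-P["panR2"])[:2]
print("yaw sleeve",np.degrees(np.arctan2(d[1],d[0])),"panel",np.degrees(np.arctan2(e[0],-e[1]))*1, np.degrees(np.arctan2(e[1],e[0]))+90,np.linalg.norm(e))
print("cam",C[2][:3,3])
a=np.radians(np.degrees(np.arctan2(d[1],d[0]))); R=np.array([[np.cos(a),np.sin(a)],[-np.sin(a),np.cos(a)]])
o=(P["sl_m1"]+P["sl_m2"])[:2]/2
for n in P: print(n,(R@(P[n][:2]-o)).round(4))
E
```

```text
sl_m1 [ 0.5975 -0.16    0.064 ]
sl_m2 [ 0.5609 -0.1508  0.064 ]
sl_f1 [ 0.5269 -0.3702  0.064 ]
sl_f2 [ 0.4954 -0.3585  0.064 ]
panR1 [ 0.6849 -0.1503  0.02  ]
panR2 [ 0.4961 -0.0886  0.02  ]
rider [ 0.6852 -0.0266  0.027 ]
ptr_tip [ 0.6655 -0.1232  0.033 ]
ptr [ 0.6461 -0.1188  0.033 ]
hA [ 0.6137 -0.0924  0.108 ]
hB [ 0.6077 -0.118   0.108 ]
btA [ 0.5797 -0.0818  0.104 ]
btB [ 0.5727 -0.1068  0.104 ]
brass [ 0.6107 -0.0548  0.066 ]
yaw sleeve 71.95958856294696 panel 71.90333634213371 71.9033363421337 0.19860632844980963
cam [ 0.46475318 -0.05250017  0.96362417]
sl_m1 [ 0.0013 -0.0188]
sl_m2 [-0.0013  0.0188]
sl_f1 [-0.2204 -0.0168]
sl_f2 [-0.2191  0.0168]
panR1 [ 0.0375 -0.0989]
panR2 [0.0377 0.0997]
rider [ 0.1553 -0.0609]
ptr_tip [ 0.0573 -0.0722]
ptr [ 0.0555 -0.0523]
hA [ 0.0706 -0.0133]
hB [ 0.0444 -0.0155]
btA [0.0701 0.0223]
btB [0.0442 0.0212]
brass [0.1053 0.0012]
```

```bash
python3 -m jog '[[[-588,-481,0],[0,0,84.8],0],[[-588,-481,0],[0,0,84.8],0],[[-588,-481,0],[0,0,84.8],0],[[-588,-481,0],[0,0,84.8],0],[[-588,-481,0],[0,0,84.8],0],[[-588,-481,0],[0,0,84.8],0],[[-588,-481,0],[0,0,84.8],0],[[-588,-481,0],[0,0,84.8],0],[[-588,-481,0],[0,0,84.8],0],[[-588,-481,0],[0,0,84.8],0],[[-588,-481,0],[0,0,84.8],0],[[-588,-481,0],[0,0,84.8],0]]'
cat > st.py <<'E'
from h import *
O=np.array([.5792,-.1554]);a=np.radians(71.9);A=np.array([[np.cos(a),np.sin(a)],[-np.sin(a),np.cos(a)]])
T=np.array([.5969,-.1012,.135])
s=bot.read_state();R=np.array(s["tcp_rot"]);p=np.array(s["position"])
print(s["time_s"],p.round(4),"gauge",(A@(p[:2]-O)*1000).round(1),"tool dx to T mm",(R.T@(T-p)*1000).round(1),"y ang",np.degrees(np.arctan2(R[1,1],R[0,1])).round(2),"z",R[:,2].round(4),"F",np.round(s["force"],1),"op",s["opening"],"J",np.round(s["joint_positions"],1))
E
python3 st.py
```

```text
time_s: 1.1
position: [0.4777, 0.1282, 0.197]
tcp_rot: [[0.317, 0.949, -0.001], [0.949, -0.317, 0.0], [-0.0, -0.001, -1.0]]
force: [0.3, 0.9, -0.2]
opening: 0.999
1.1 [0.4777 0.1282 0.197 ] gauge [238.  184.6] tool dx to T mm [-179.8  185.7   61.9] y ang -18.45 z [-5.e-04  1.e-04 -1.e+00] F [ 0.3  0.9 -0.2] op 0.9989301353704481 J [  2.   20.2 100.4   0.   59.3  20.5]
```

```bash
python3 -m jog '[[[-180,186,0],[0,0,0],0],[[-180,186,0],[0,0,0],0],[[-180,186,0],[0,0,0],0],[[-180,186,0],[0,0,0],0],[[-180,186,0],[0,0,0],0],[[-180,186,0],[0,0,0],0],[[-180,186,10],[0,0,0],0],[[-180,186,20],[0,0,0],0],[[-180,186,20],[0,0,0],0],[[-180,186,20],[0,0,0],0],[[-180,186,20],[0,0,0],0]]' | head -2
python3 - <<'E'
import st
from h import *
im=vision.capture("wrist")
cv2.imwrite("pics/w1.png",cv2.resize(im,(800,600),interpolation=cv2.INTER_CUBIC)[:,:,::-1])
E
```

```text
time_s: 2.02
position: [0.597, -0.0967, 0.1768]
2.0167 [ 0.597  -0.0967  0.1768] gauge [61.3  1.3] tool dx to T mm [-4.3  1.3 41.8] y ang -18.0 z [-0.0019  0.0011 -1.    ] F [0.1 0.  0.6] op 0.9996101426893969 J [-19.8  30.   86.2   0.   63.9  -1.8]
```

View pics/w1.png

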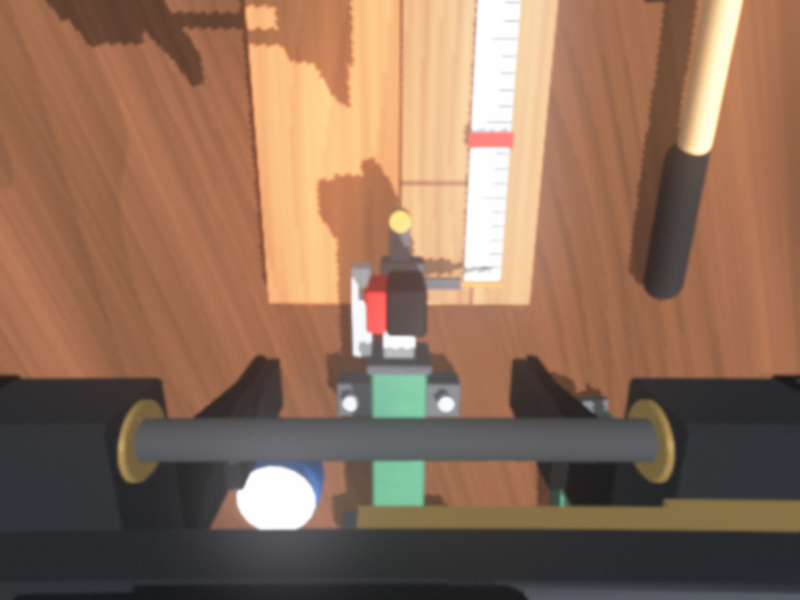

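Wrist view (800x600): pointer at (483,285), rider centre (491,139), handle top spanning u 388–426 and v 270–334, button out to 366, seam at u=401.

Run:
```python
from st import *
C=cam("wrist",s)
for n,u,v,z in [("rider",491,139,.027),("ptr",483,285,.033),("brass",400,221,.066),("hRt",425,272,.108),("hRb",427,334,.108),("btLt",367,277,.104),("btLb",367,332,.104),("seam",401,130,.02),("panL",270,303,.02),("panR",531,303,.02)]:
    P=ray(C,((u+.5)/1.5625-.5,(v+.5)/1.5625-.5),z); print(n,P.round(4),(A@(P[:2]-O)*1000).round(1))
```

```text
2.0667 [ 0.5975 -0.0969  0.1774] gauge [61.3  0.8] tool dx to T mm [-4.3  0.8 42.4] y ang -17.99 z [-7.e-04  5.e-04 -1.e+00] F [-0.3 -0.3 -0.1] op 0.9973507400701629 J [-19.8  30.   86.2   0.   63.9  -1.8]
rider [ 0.6881 -0.0248  0.027 ] [157.9 -62.9]
ptr [ 0.6562 -0.1204  0.033 ] [ 57.2 -62.3]
brass [ 0.6135 -0.0539  0.066 ] [107.2  -1.1]
hRt [ 0.6194 -0.0806  0.108 ] [ 83.6 -14.9]
hRb [ 0.6097 -0.1164  0.108 ] [ 46.6 -16.9]
btLt [ 0.5869 -0.0741  0.104 ] [79.7 18. ]
btLb [ 0.576  -0.1057  0.104 ] [46.2 18.4]
seam [ 0.6318 -0.      0.02  ] [164.   -1.8]
panL [ 0.498  -0.0878  0.02  ] [39.1 98.2]
panR [ 0.6889 -0.1494  0.02  ] [  39.8 -102.4]
```

```bash
python3 -m jog '[[[-4,1.5,12],[0,0,0],0],[[-4,1.5,30],[0,0,0],0],[[-4,1.5,50],[0,0,0],0],[[-4,1.5,70],[0,0,0],0],[[-4,1.5,85],[0,0,0],0],[[-4,1.5,97],[0,0,0],0],[[-4,1.5,105],[0,0,0],0],[[-4,1.5,110],[0,0,0],0],[[-4,1.5,112],[0,0,0],0],[[-4,1.5,112],[0,0,0],0],[[-4,1.5,112],[0,0,0],0]]' | head -1
python3 - <<'E'
from st import *
im=vision.capture("wrist")
cv2.imwrite("pics/w2.png",cv2.resize(im,(800,600),interpolation=cv2.INTER_CUBIC)[:,:,::-1])
E
```

```text
time_s: 2.98
2.9833 [ 0.599  -0.1032  0.0658] gauge [55.8 -2.6] tool dx to T mm [  1.2  -2.6 -69.2] y ang -18.1 z [ 1.3e-03 -5.0e-04 -1.0e+00] F [ 0.2 -0.5 -1. ] op 0.9997428858879892 J [-20.3  38.6  90.8  -0.   50.5  -2.2]
```

View pics/w2.png

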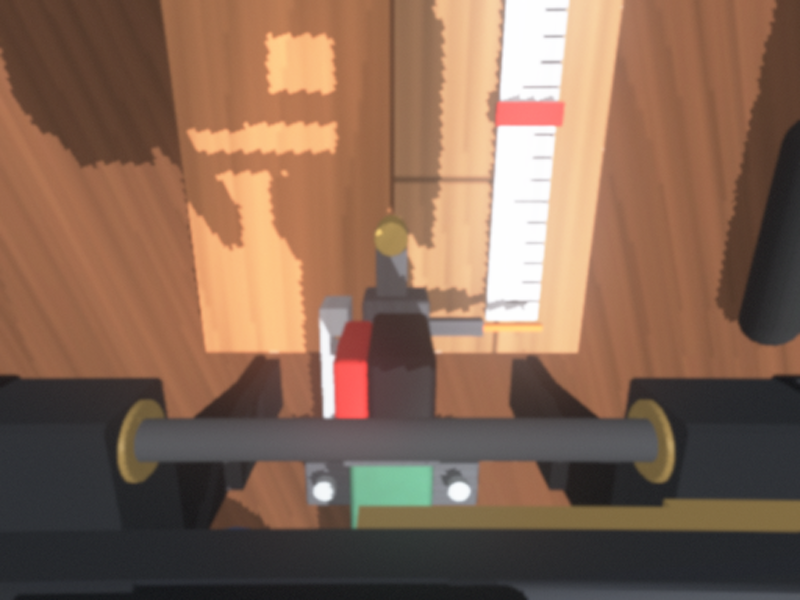

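Fingers are centred at u≈396 and the handle (−15→433, +21→337) at about 393, so I'm roughly 1 mm off to −y. The pointer is at (513,327) and the rider at (530,113).

```bash
python3 - <<'E'
from st import *
C=cam("wrist",s)
for n,u,v,z in [("rider",530,113.5,.027),("ptr",513,327,.033),("brass",391,237,.066)]:
    P=ray(C,((u+.5)/1.5625-.5,(v+.5)/1.5625-.5),z); print(n,P.round(4),(A@(P[:2]-O)*1000).round(1))
E
python3 -m jog '[[[1,-1,0],[0,0,0],0],[[1,-1,0],[0,0,0],0.3],[[1,-1,0],[0,0,0],1],[[1,-1,0],[0,0,0],1],[[1,-1,0],[0,0,0],1],[[1,-1,0],[0,0,0],1],[[1,-1,0],[0,0,0],1],[[1,-1,0],[0,0,0],1],[[1,-1,0],[0,0,0],1],[[1,-1,0],[0,0,0],1],[[1,-1,0],[0,0,0],1],[[1,-1,0],[0,0,0],1]]' |head -1; python3 st.py
```

```text
3.0333 [ 0.5991 -0.1033  0.066 ] gauge [55.7 -2.8] tool dx to T mm [  1.3  -2.7 -69. ] y ang -18.11 z [ 1.7e-03 -6.0e-04 -1.0e+00] F [ 0.2 -0.1 -0.7] op 1.0013575299369475 J [-20.3  38.6  90.8  -0.   50.5  -2.2]
rider [ 0.6874 -0.0251  0.027 ] [157.5 -62.4]
ptr [ 0.655  -0.1191  0.033 ] [ 58.1 -60.8]
brass [ 0.613  -0.0529  0.066 ] [107.9  -0.2]
time_s: 4.03
4.0333 [ 0.5992 -0.1023  0.0651] gauge [56.7 -2.5] tool dx to T mm [  0.3  -2.3 -69.9] y ang -18.13 z [ 2.5e-03 -7.0e-04 -1.0e+00] F [ 3.6 -0.6 -2.1] op 0.3255814179136739 J [-20.2  38.7  90.9   0.   50.3  -2.1]
```

```bash
python3 -m jog '[[[0.5,0.5,0],[0,0,0],1],[[1.5,0.5,0],[0,0,0],1],[[3.5,0.5,0],[0,0,0],1],[[6,0.5,0],[0,0,0],1],[[8.5,0.5,0],[0,0,0],1],[[11,0.5,0],[0,0,0],1],[[13.5,0.5,0],[0,0,0],1],[[16,0.5,0],[0,0,0],1],[[18.5,0.5,0],[0,0,0],1],[[21,0.5,0],[0,0,0],1],[[23,0.5,0],[0,0,0],1],[[24,0.5,0],[0,0,0],1]]' |head -1; python3 st.py
```

```text
time_s: 5.03
5.0333 [ 0.6065 -0.0801  0.0652] gauge [80.  -2.5] tool dx to T mm [-23.1  -2.4 -69.8] y ang -18.1 z [ 0.0012 -0.0017 -1.    ] F [ 2.3 -5.3 -2.6] op 0.32852006349355894 J [-17.9  38.9  90.2  -0.1  50.8   0.2]
```

```bash
python3 -m jog '[[[1,0,0],[0,0,0],1],[[3,0,0],[0,0,0],1],[[5.5,0,0],[0,0,0],1],[[8,0,0],[0,0,0],1],[[10.5,0,0],[0,0,0],1],[[13,0,0],[0,0,0],1],[[15.5,0,0],[0,0,0],1],[[18,0,0],[0,0,0],1],[[20.5,0,0],[0,0,0],1],[[23,0,0],[0,0,0],1],[[25.5,0,0],[0,0,0],1],[[28,0,0],[0,0,0],1]]' |head -1; python3 -m jog '[[[2.5,0,0],[0,0,0],1],[[5,0,0],[0,0,0],1],[[7.5,0,0],[0,0,0],1],[[10,0,0],[0,0,0],1],[[12.5,0,0],[0,0,0],1],[[15,0,0],[0,0,0],1],[[17.5,0,0],[0,0,0],1],[[20,0,0],[0,0,0],1],[[22.5,0,0],[0,0,0],1],[[25,0,0],[0,0,0],1],[[27,0,0],[0,0,0],1],[[28,0,0],[0,0,0],1]]' |head -1
python3 - <<'E'
from st import *
im=vision.capture("wrist")
cv2.imwrite("pics/w3.png",cv2.resize(im,(800,600),interpolation=cv2.INTER_CUBIC)[:,:,::-1])
E
```

```text
time_s: 6.03
time_s: 7.03
7.0333 [ 0.6239 -0.0272  0.0652] gauge [135.8  -2.7] tool dx to T mm [-78.9  -2.6 -69.7] y ang -18.1 z [ 0.0013 -0.0021 -1.    ] F [ 3.8 -5.4 -2.3] op 0.3243359848715088 J [-12.7  39.7  88.3  -0.1  52.    5.5]
```

View pics/w3.png

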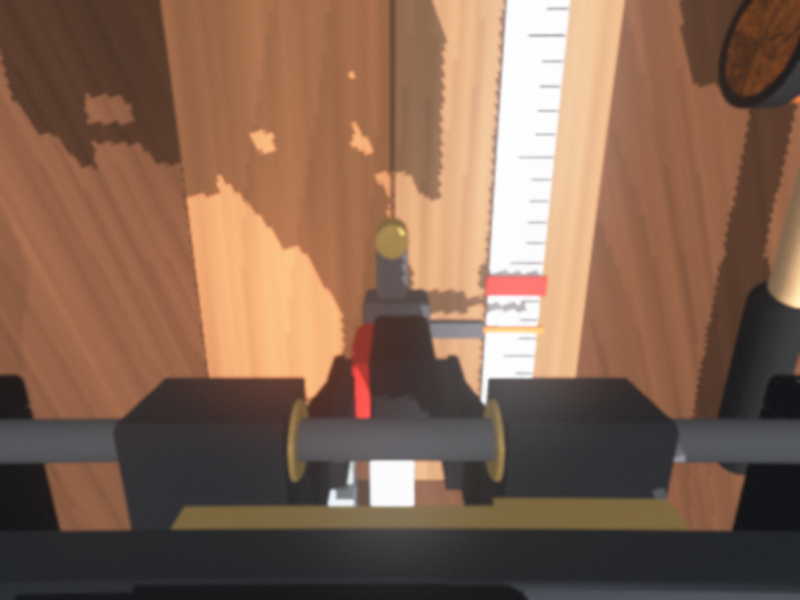

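The arm has followed: the pointer is at (513,328), the rider centre at (516.5,285), and the button is squeezed.

Run:
```python
from st import *
C=cam("wrist",s)
for n,u,v,z in [("rider",516.5,285.5,.027),("ptr",513,328.5,.033),("brass",391,239,.066)]:
    P=ray(C,((u+.5)/1.5625-.5,(v+.5)/1.5625-.5),z); print(n,P.round(4),(A@(P[:2]-O)*1000).round(1))
```

```text
7.0833 [ 0.624  -0.027   0.0652] gauge [136.   -2.7] tool dx to T mm [-79.   -2.6 -69.7] y ang -18.1 z [ 0.0014 -0.0019 -1.    ] F [ 4.2 -4.4 -2.4] op 0.3269552583291995 J [-12.7  39.7  88.3  -0.1  52.    5.5]
rider [ 0.6875 -0.0242  0.027 ] [158.3 -62.2]
ptr [ 0.6796 -0.0433  0.033 ] [137.8 -60.6]
brass [0.6376 0.0228 0.066 ] [ 1.875e+02 -1.000e-01]
```

```bash
python3 -m jog '[[[1,0,0],[0,0,0],1],[[3,0,0],[0,0,0],1],[[5.5,0,0],[0,0,0],1],[[8,0,0],[0,0,0],1],[[10.5,0,0],[0,0,0],1],[[13,0,0],[0,0,0],1],[[15,0,0],[0,0,0],1],[[16.5,0,0],[0,0,0],1],[[17.5,0,0],[0,0,0],1],[[18,0,0],[0,0,0],1],[[18,0,0],[0,0,0],1],[[18,0,0],[0,0,0],1]]' |head -1
python3 - <<'E'
from st import *
im=vision.capture("wrist")
a=cv2.resize(im[160:235,200:360],(800,375),interpolation=cv2.INTER_CUBIC)
cv2.imwrite("pics/w4.png",a[:,:,::-1])
im=vision.capture("top")
cv2.imwrite("pics/t4.png",cv2.resize(im[120:220,180:320],(700,500),interpolation=cv2.INTER_CUBIC)[:,:,::-1])
E
```

```text
time_s: 8.08
8.0833 [ 0.6295 -0.0102  0.0652] gauge [153.7  -2.7] tool dx to T mm [-96.8  -2.6 -69.7] y ang -18.11 z [ 0.0014 -0.0019 -1.    ] F [ 4.  -5.7 -1.8] op 0.3206243291881592 J [-11.   40.   87.5  -0.1  52.4   7.2]
```

View pics/w4.png

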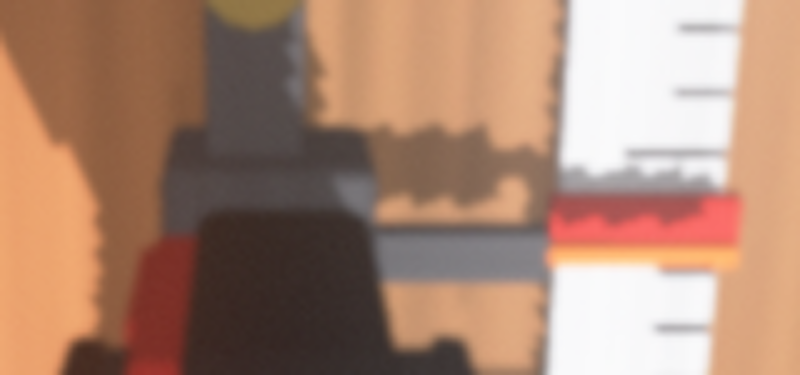

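Crop: pointer centre at (644,257); the rider's far edge is at v≈194 and its near edge is hidden under the pointer.

Run:
```python
from st import *
C=cam("wrist",s)
for n,u,v,z in [("rider far edge",646,194,.027),("ptr",644,257,.033),("tick a",706,153,.023),("tick b",706,269,.023)]:
    P=ray(C,(200+(u+.5)/5-.5,160+(v+.5)/5-.5),z); print(n,(A@(P[:2]-O)*1000).round(1))
```

```text
8.1833 [ 0.6295 -0.0102  0.0652] gauge [153.7  -2.7] tool dx to T mm [-96.7  -2.6 -69.7] y ang -18.11 z [ 0.0014 -0.0019 -1.    ] F [ 3.8 -5.7 -2.7] op 0.32494438677041454 J [-11.   40.   87.5  -0.1  52.4   7.2]
rider far edge [163.1 -62. ]
ptr [154.7 -60.8]
tick a [168.7 -72.1]
tick b [149.  -73.8]
```

View pics/t4.png

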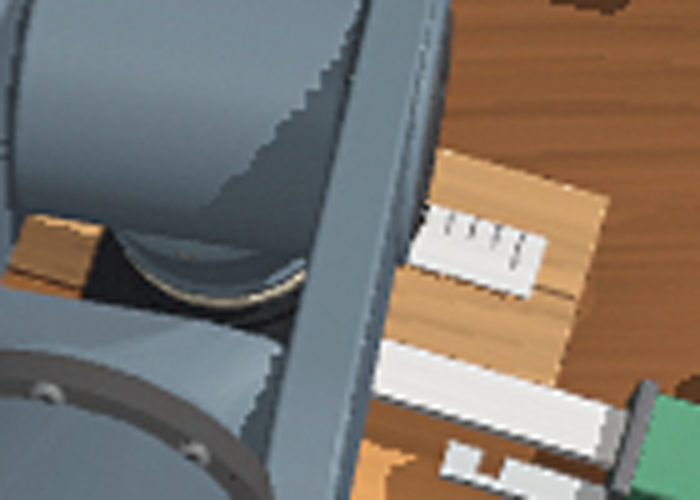

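The top camera's view of the pointer is blocked by the arm. By the wrist camera about 3 mm remains.

```bash
python3 -m jog '[[[1,0,0],[0,0,0],1],[[2,0,0],[0,0,0],1],[[3,0,0],[0,0,0],1],[[3,0,0],[0,0,0],1],[[3,0,0],[0,0,0],1],[[3,0,0],[0,0,0],1],[[3,0,0],[0,0,0],1],[[3,0,0],[0,0,0],1]]' |head -1
python3 - <<'E'
from st import *
im=vision.capture("wrist")
cv2.imwrite("pics/w5.png",cv2.resize(im[160:235,200:360],(800,375),interpolation=cv2.INTER_CUBIC)[:,:,::-1])
E
```

```text
time_s: 8.85
8.85 [ 0.6305 -0.0074  0.0652] gauge [156.7  -2.7] tool dx to T mm [-99.7  -2.6 -69.7] y ang -18.11 z [ 0.0014 -0.0019 -1.    ] F [ 4.2 -5.7 -1.8] op 0.3220194168349863 J [-10.8  40.   87.3  -0.1  52.5   7.4]
```

View pics/w5.png

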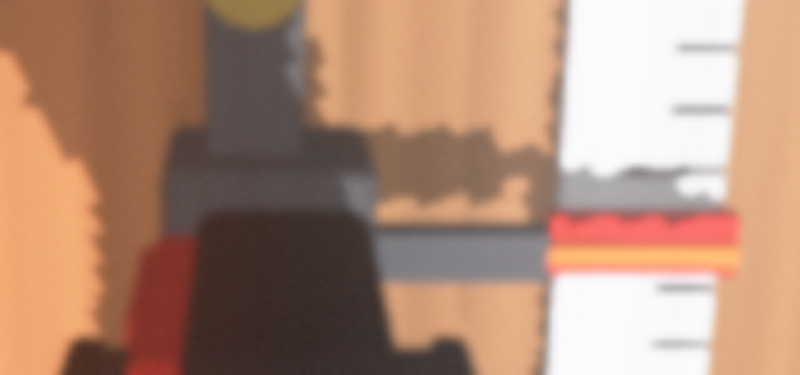

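Pointer centre v≈257, rider spans v≈213 to 276. I'll correct for parallax.

Run:
```python
from st import *
C=cam("wrist",s)
for n,u,v,z in [("far edge",646,213,.027),("near edge",646,276,.027),("near edge, base",646,276,.023),("ptr",644,257,.033),("tick a",706,169,.023),("tick b",706,288,.023)]:
    P=ray(C,(200+(u+.5)/5-.5,160+(v+.5)/5-.5),z); print(n,(A@(P[:2]-O)*1000).round(1))
```

```text
8.9 [ 0.6305 -0.0073  0.0652] gauge [156.7  -2.7] tool dx to T mm [-99.7  -2.6 -69.7] y ang -18.11 z [ 0.0014 -0.0019 -1.    ] F [ 4.2 -4.4 -2.7] op 0.3181022700589548 J [-10.8  40.   87.3  -0.1  52.5   7.4]
far edge [162.9 -62.2]
near edge [152.3 -63. ]
near edge, base [150.8 -64.1]
ptr [157.7 -60.8]
tick a [169.  -72.3]
tick b [148.7 -74.1]
```

Run:
```python
from rig import bot
bot.hand_in()
s=bot.read_state();print(s["time_s"],s["position"],s["opening"],s["force"])
```

```text
the job is handed in; nothing more can be done
the job is handed in; nothing more can be done
```

I pinched the handle with its button from above and drew the arm out about 100 mm at roughly 30 mm/s. I handed the job in at about 8.9 s, still gripping, with the pointer at the rider.

- **Pointer position:** the last wrist picture, corrected for parallax, put the pointer at 157.7 mm along the gauge and the rider's middle at 157.6 mm. I trust this to 1–2 mm.
- **Grip:** the opening stayed at about 0.32, or 28 mm. That suggests the button was fully in, but I had no direct reading of the button or its contact force.
- **Holding force:** the tool felt about 5 N of pull-back and a steady side force of about 4 N. The side force suggests the grip sits a millimetre or so off centre across the handle; I left it.
- **Checks that disagreed or failed:** the top camera's first estimate of the remaining travel was about 1–2 mm shorter than the wrist camera's. It could not confirm the end position because the arm blocked its view. I tried to read the state after handing in, but it was refused.
- **Bystanders:** the arm was kept clear of the mallet, plane and tin, and I felt no unexpected contact. I did not measure their positions again.

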